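Uncouple the cart drawbar and hold it up off its hitch ball

ROBOT

A 6-joint arm with a two-finger parallel gripper is mounted at the origin on the work surface. World frame = base frame: x ahead of the robot, y to its left, z up, the work surface at z = 0. Lengths are in m, angles in rad, forces in N, time in s.
With the tool pointing down it reaches from about 0.275 to 0.75 m from the base axis. Payload 10.2 kg.
Tool frame: the origin (TCP) lies on the centre line of the jaws, within the pads' length; the fingertips stand 19 mm ahead of it and the grasp point (between the pads) is the TCP; z points along the fingers, x is the direction in which the jaws open and shut, and the axes are right-handed (so a half turn about z gives the same grasp; the last joint's range is limited). The gripper opens to 88 mm and grips with 3 to 60 N. Pads are 18 mm wide; open, the fingers measure 123 mm over their backs; the gripper's body (75 mm by 187 mm) begins 45 mm behind the grasp point.
Start: joints at [-1.47, 0.313, 1.498, -0, 1.331, -0.223], TCP at [0.167, -0.498, 0.223] pointing down, gripper open.
Joint ranges: [-2.94, 2.94], [-0.97, 2.17], [0.19, 2.56], [-1.23, 4.37], [0.02, 3.11], [-2.88, 2.88]. Speed limits (rad/s): [2.39, 2.39, 3.01, 3.14, 3.14, 3.14].

INTERFACE

Orientations are given as a unit quaternion [w, x, y, z].
In Python, from plant import r, grab_frame, calibration, recognise, silhouettes gives the robot as it stands. The module is installed in compiled form; this text tells all that it offers.
- The arm moves only by the tool drive_tool, never from a script. Its argument "deltas" is a list of rows, each a list of 7 numbers: the shift along the tool's x, y, z in units of 60 mm (1.0 is 60 mm), then the turn, a rotation vector about the tool's x, y, z in units of 10 degrees (1.0 is 10 degrees), then the opening, from -1 (shut) to 1 (fully open). A call has 1 to 12 rows; each row shifts and turns the commanded pose from where the row before left it, along the tool's axes as they then stand; what a row does not reach is not made up. A row lasts 1/8 s, in which the tool goes at most 62.5 mm and 10.7 degrees, less where a joint would pass 70% of its speed; a pose out of reach is approached as far as the arm can. A call is refused whole if a number of a shift passes 1 or a number of a turn 1, either way. A call with a gripper value outside its range is refused whole. The fingers move at their own pace and stop on an object; the grip force is fixed at half the most. Time passes only in rows, so rows that do not move let the fingers close. It gives the time, the measured TCP pose, the force and the opening at its end, in the units of the state.
- r.sense(): the state, without advancing time (a new reading comes with each control period).
- grab_frame(name): name is "scene" or "top" or "wrist"; returns the picture (400x640x3 uint8, red, green, blue); there is no depth.
- calibration(name): a dict with "intrinsics" (3x3 intrinsics, pixels), "rvec" (rotation vector, rad) and "tvec" (3), from world to camera coordinates, as OpenCV has them. Camera axes: x right, y down, z forward; pixel columns grow to the right and rows downward; lengths in m; the calibration is good to about 2 mm. The wrist camera is an equidistant fisheye: a pixel r from the principal point sees the ray r / f radians off the axis. A picture is of the moment at which its call begins: read the wrist's pose just before it. calibration takes no time and is no camera call; for the wrist camera it gives the pose at the moment of the call.
- r.hand_in(): hands the job in, once; it reports no verdict.
Trained networks look in the newest picture that a camera, given by its name, has taken for a name from the list of things; names that differ only in an ending like _2 or _b are one class to them, and where a whole thing is asked for, a point or a joint stands for the part that bears it (a point fixed in the world has none). Each returns a list of dicts, best first, with "score" (0 to 1); they miss things now and then, are a little off and sometimes report something else, mostly with a low value. They report only what shows in the picture. A call takes as long as a camera call.
- recognise(camera, thing): "box" ([left, top, right, bottom] as shares, 0 to 1, of the picture: columns of its width, rows of its height, round what is visible of it).
- silhouettes(camera, thing): "mask" (400x640 bool, what is visible of it) and "box" ([left, top, right, bottom] as shares, 0 to 1, of the picture: columns of its width, rows of its height, round what is visible of it).
The state is a dict: "t": time; "joint_pos": joint angles; "qd": joint speeds; "tau": joint torques, N m; "ee_pos": TCP position; "orientation": TCP orientation; "ft_force": force on the tool from outside, world axes, zero at the start; "wrist_torque": the same for the moment, N m; "opening": finger opening in m.
Only numpy, scipy, OpenCV 4.12 (cv2) and the standard library are available. Lean on these libraries where they do the work, as an engineer would, in place of code of your own. Each camera call takes 0.05 s, during which the arm holds its last target. There are 200 camera calls.

TASK

The cart's wooden drawbar is coupled to the hitch ball on the bench, and I want to grease the ball. Pull the spring-loaded latch knob on the side of the coupler straight out, lift the drawbar off the ball, and finish still holding it up in the gripper, steady, with the coupler at least 50 mm clear above the top of the ball, while I get at it. Leave the plane, the hammer and the grease tin where they are.

Things in the scene. Friction and masses are not known exactly. Their poses are not given: they have to be found in the camera images.
- rig: Fixed: steel post with a 50 mm hitch ball (centre 135 mm up), and the front of a wooden cart frame on packers, 440 to 705 mm from the ball, 380 mm across, 177 mm high. Origin on the bench under the ball; x level from the ball to the drawbar's hinge, y to the latch side, z up. Post 50 mm square, base plate 130 by 110 mm. Stands in a different place and heading each time.
- drawbar: Timber bar, about 1.2 kg (9 N felt at the coupler), with a steel coupler: a cup 62 mm wide over the ball, 125 to 168 mm above the bench, neck 53 mm wide, top 170 mm. Origin: centre of the cup, on the ball's centre when coupled; x along the bar, y to the latch side. Hinged on a level pin along y, 420 mm along x from the origin; swings up only, at most 0.6 rad, and falls if let go.
- latch (a joint): How far the latch knob is drawn out (m): 0 latched, 0.020 fully out. It slides along the drawbar's +y, level and square to the bar, away from the coupler. Its spring takes 5 N to start, 13 N fully out, and shuts it when let go. Latched, the pin under the ball lets the coupler rise only 2 mm; from 0.011 out it passes. Keep it out until the coupler is up 40 mm.
- knob_grip (a point): Middle of the round black latch knob on the coupler's side, axis along the drawbar's y, 28 mm in diameter, 30 mm long, with a 36 mm rim 6 mm thick at its outer end. Latched: 80.5 mm from the ball's axis, 112.5 mm above the bench; moves with latch and drawbar. Free space round and below. It can carry the drawbar, turning between the fingers as the bar swings up.
- ball_top (a point): Top of the fixed hitch ball, 160 mm above the bench.
- socket_mouth (a point): Centre of the lower rim of the coupler's cup, moving with the drawbar: 10 mm below the drawbar's origin, 35 mm below the ball's top when coupled.
- plane: Loose wooden hand plane, 210 by 66 by 34 mm block with a slanting steel iron rising to about 70 mm. Origin under its middle, x lengthwise. Leave alone.
- hammer: Loose joiner's hammer lying flat, handle 270 mm along x, steel head 85 mm across at +x, 24 mm high. Origin on the bench near the middle of the handle. Leave alone.
- tin: Loose closed round grease tin, 78 mm in diameter, 59 mm high. Origin under its middle. Leave alone.

How it is judged:
On the way, in this order (a step that is already met when the one before it is completed fails the run):
1. the latch is pulled out far enough to free the ball (value of joint latch above 0.009 m), for 0.1 s.
2. the coupler is lifted off the ball (z of socket_mouth in the frame of ball_top above 0.01 m), for 0.1 s.
At the end, for the whole second after the job is handed in: The gripper's fingers hold the drawbar (or its latch knob, over 2 N of contact), steady (under 0.06 rad/s), with the socket's lower rim more than 50 mm above the top of the ball, and no plane, hammer or tin props it up (z of socket_mouth in the frame of ball_top above 0.05 m and contact force between the fingers and drawbar above 2 N and angular speed of drawbar below 0.06 rad/s and contact force between drawbar and plane below 0.3 N and contact force between drawbar and hammer below 0.3 N and contact force between drawbar and tin below 0.3 N); the arm keeps its last pose, push and grip.
It fails at once if the plane is moved by more than 20 mm (distance of plane from where it was at the start of the episode above 0.02 m).
It fails at once if the hammer is moved by more than 20 mm (distance of hammer from where it was at the start of the episode above 0.02 m).
It fails at once if the grease tin is moved by more than 20 mm (distance of tin from where it was at the start of the episode above 0.02 m).
It also fails if it takes over 32 s, if anything falls off the work surface, if the arm or the gripper's body presses on something with over 40 N, if the wrist force passes 120 N, or if a joint passes its speed limit or range.

## Working session

There is one attempt and no reset: what is moved stays moved. The work goes in short steps, Python scripts to look and compute and a tool call to move; the robot and the scene stay as the last step left them, time stands still between calls to the robot, and variables do not carry over. Pictures are saved under pics/ and viewed, about 8 in all and at most 12, crops included, and the job is handed in when it is done.

Besides the shell and the picture viewer there is one more tool, called after ">>>" by a JSON object that holds its "name" and its "arguments", one argument or row to a line. drive_tool: Moves the arm, as the interface text tells. Its arguments: {"type":"object","properties":{"deltas":{"type":"array"}},"required":["deltas"]}

```bash
mkdir -p pics; cat > h.py <<'E'
from plant import r, grab_frame, calibration, recognise, silhouettes
import numpy as np, cv2
from scipy.spatial.transform import Rotation as R
def save(img,name): cv2.imwrite('pics/'+name,img[:,:,::-1])
def proj(cam,P):
    c=calibration(cam);K=np.array(c['intrinsics']);P=np.atleast_2d(P).astype(float)
    Rm=cv2.Rodrigues(np.array(c['rvec'],float))[0];p=P@Rm.T+np.array(c['tvec']).ravel()
    if cam!='wrist': q=p@K.T; return q[:,:2]/q[:,2:]
    rr=np.hypot(p[:,0],p[:,1]);th=np.arctan2(rr,p[:,2])
    return np.c_[K[0,0]*th*p[:,0]/rr+K[0,2],K[1,1]*th*p[:,1]/rr+K[1,2]]
def ray(cam,uv):
    c=calibration(cam);K=np.array(c['intrinsics']);Rm=cv2.Rodrigues(np.array(c['rvec'],float))[0]
    a=np.array([(uv[0]-K[0,2])/K[0,0],(uv[1]-K[1,2])/K[1,1]])
    if cam=='wrist':
        th=np.hypot(*a);d=np.r_[a/th*np.sin(th),np.cos(th)]
    else: d=np.r_[a,1]/np.linalg.norm(np.r_[a,1])
    return -Rm.T@np.array(c['tvec']).ravel(),Rm.T@d
def tri(rays):
    A=sum(np.eye(3)-np.outer(d,d) for o,d in rays);b=sum((np.eye(3)-np.outer(d,d))@o for o,d in rays)
    return np.linalg.solve(A,b)
E
python3 - <<'E'
from h import *
for c in ['scene','top','wrist']:
    im=grab_frame(c);save(im,c+'0.png')
    for n in ['rig','drawbar','latch','knob_grip','plane','hammer','tin']:
        for d in recognise(c,n)[:1]:
            b=np.array(d['box'])*[640,400,640,400];print(c,n,round(d['score'],2),b.round())
s=r.sense();print(s['ee_pos'],s['orientation'],s['ft_force'],s['t'])
for c in ['scene','top']: print(c,ray(c,[320,200]))
a=cv2.imread('pics/scene0.png');b=cv2.imread('pics/top0.png')
cv2.imwrite('pics/both.png',cv2.resize(np.vstack([a,b]),None,fx=.75,fy=.75))
E
```

```text
scene rig 0.65 [  0. 151. 406. 400.]
scene drawbar 0.92 [153. 157. 401. 249.]
scene latch 0.64 [376. 196. 397. 217.]
scene knob_grip 0.84 [378. 195. 396. 216.]
scene plane 0.58 [397. 148. 469. 211.]
scene hammer 0.61 [281. 259. 429. 319.]
scene tin 0.96 [437. 206. 479. 250.]
top rig 0.76 [250.  33. 639. 249.]
top drawbar 0.86 [260. 148. 484. 215.]
top latch 0.47 [259. 155. 274. 174.]
top knob_grip 0.7 [257. 153. 276. 171.]
top plane 0.83 [177. 191. 222. 285.]
top hammer 0.74 [241. 104. 368. 138.]
top tin 0.62 [186. 140. 223. 171.]
[ 0.16704683 -0.49772564  0.22331353] [-1.09881510e-05  8.11852692e-01 -5.83862318e-01 -4.96574235e-06] [ 0.4060524   0.18171816 -0.53362968] 1.2
scene (array([ 1.24448058, -0.05539447,  0.7292164 ]), array([-0.73782866,  0.14900882, -0.6583352 ]))
top (array([0.49431746, 0.0780458 , 1.01196816]), array([ 0.02599074,  0.02554201, -0.99933582]))
```

View pics/both.png

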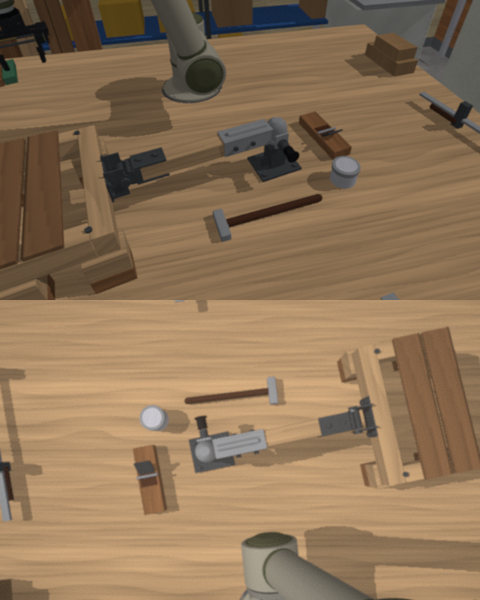

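The top view shows the coupler cup at about (273,203), the knob at (267,163) and the hinge at about (490,157). The knob is on the side away from the robot. The tin at (205,157) and the hammer at (305,121) flank it.

```bash
python3 - <<'E'
from h import *
def atz(c,uv,z):
    o,d=ray(c,uv);return o+d*(z-o[2])/d[2]
kn={}
for c in ['scene','top']:
    grab_frame(c)
    for n in ['knob_grip','drawbar','tin','hammer','plane']:
        d=silhouettes(c,n)
        if d:
            m=d[0]['mask'];np.save(f'{c}_{n}.npy',m);ys,xs=np.nonzero(m);kn[c,n]=(xs.mean(),ys.mean());print(c,n,d[0]['score'],m.sum(),kn[c,n],xs.min(),xs.max(),ys.min(),ys.max())
print('knob tri',tri([ray(c,kn[c,'knob_grip']) for c in ['scene','top']]))
print('knob top@.1125',atz('top',kn['top','knob_grip'],.1125), 'scene',atz('scene',kn['scene','knob_grip'],.1125))
print('cup',atz('top',(273,203),.168))
print('tin',tri([ray(c,kn[c,'tin']) for c in ['scene','top']]))
m=np.load('top_hammer.npy');ys,xs=np.nonzero(m)
for i in [xs.argmin(),xs.argmax(),ys.argmin(),ys.argmax()]: print('ham',atz('top',(xs[i],ys[i]),.015))
m=np.load('top_plane.npy');ys,xs=np.nonzero(m)
for i in [xs.argmin(),xs.argmax(),ys.argmin(),ys.argmax()]: print('plane',atz('top',(xs[i],ys[i]),.034))
# bar silhouette direction
m=np.load('top_drawbar.npy');ys,xs=np.nonzero(m);i=(xs>300)&(xs<420)
l=cv2.fitLine(np.c_[xs[i],ys[i]].astype(np.float32),cv2.DIST_L2,0,.01,.01).ravel()
p=l[2:];a=atz('top',p-l[:2]*50,.165);b=atz('top',p+l[:2]*50,.165);d=(b-a)/np.linalg.norm(b-a);print('bar',a,b,d,np.degrees(np.arctan2(d[1],d[0])))
E
```

```text
scene knob_grip 0.86 307 (np.float64(387.16938110749186), np.float64(204.33224755700326)) 377 398 194 215
scene drawbar 0.82 8041 (np.float64(276.7992786966795), np.float64(199.6269120756125)) 154 397 157 244
scene tin 0.64 1382 (np.float64(458.84298118668596), np.float64(228.7206946454414)) 439 479 208 250
scene hammer 0.82 2056 (np.float64(343.29717898832683), np.float64(285.784046692607)) 283 428 259 321
scene plane 0.95 2085 (np.float64(432.8278177458034), np.float64(180.16402877697843)) 399 467 150 211
top knob_grip 0.82 238 (np.float64(268.01680672268907), np.float64(162.78151260504202)) 260 275 154 172
top tin 0.61 1050 (np.float64(204.4542857142857), np.float64(156.8895238095238)) 186 223 140 175
top hammer 0.76 1369 (np.float64(319.89773557341124), np.float64(125.49598246895545)) 246 369 102 138
top plane 0.83 2821 (np.float64(198.92484934420418), np.float64(238.68876285005317)) 177 221 193 285
knob tri [0.59793607 0.21222556 0.11357804]
knob top@.1125 [0.59801052 0.21219389 0.1125    ] scene [0.59681499 0.2128965  0.1125    ]
cup [0.51068415 0.1937881  0.168     ]
tin [0.62182957 0.37277388 0.03237464]
ham [0.68336725 0.27956993 0.015     ]
ham [ 0.6951458 -0.0133237  0.015    ]
ham [0.75285641 0.00988057 0.015     ]
ham [0.66889366 0.27232817 0.015     ]
plane [0.52593344 0.43708155 0.034     ]
plane [0.34743476 0.33256486 0.034     ]
plane [0.53737682 0.38775711 0.034     ]
plane [0.32447707 0.39991579 0.034     ]Traceback (most recent call last):
  File "<stdin>", line 20, in <module>
    fid = stack.enter_context(open(os.fspath(file), "rb"))
                              ~~~~^^^^^^^^^^^^^^^^^^^^^^^
FileNotFoundError: [Errno 2] No such file or directory: 'top_drawbar.npy'
```

>>> {"name": "drive_tool", "arguments": {
  "deltas": [
    [0,0,-1,0,0,0,1],
    [-0.64,-0.75,0,0,0,0,1],
    [-0.64,-0.75,0,0,0,0,1],
    [-0.64,-0.75,0,0,0,0,1],
    [-0.64,-0.75,0,0,0,0,1],
    [-0.64,-0.75,0,0,0,0,1],
    [-0.64,-0.75,0,0,0,0,1],
    [-0.64,-0.75,0,0,0,0,1],
    [-0.64,-0.75,0,0,0,0,1],
    [-0.64,-0.75,0,0,0,0,1],
    [-0.64,-0.75,0,0,0,0,1],
    [-0.64,-0.75,0,0,0,0,1]
  ]
}}

```text
t: 3.3
ee_pos: [0.5027, 0.0622, 0.2835]
orientation: [-0.0, 0.812, -0.584, 0.0]
ft_force: [0.8, -1.5, 0.9]
opening: 0.0877
```

```bash
cat > look.py <<'E'
import sys
from h import *
n=sys.argv[1]
im=grab_frame('wrist');save(im,f'w{n}.png')
for k in ['knob_grip','drawbar']:
    for d in silhouettes('wrist',k)[:2]:
        ys,xs=np.nonzero(d['mask']);print(k,round(d['score'],2),d['mask'].sum(),xs.mean(),ys.mean(),xs.min(),xs.max(),ys.min(),ys.max())
        if k=='knob_grip': print('ray',[v.tolist() for v in ray('wrist',(xs.mean(),ys.mean()))])
print('proj knob',proj('wrist',[[.598,.212,.1135],[.511,.194,.168]]))
s=r.sense();print(s['ee_pos'],s['ft_force'],s['t'])
E
python3 look.py 1
```

```text
knob_grip 0.69 959 222.8102189781022 57.78727841501564 208 240 40 76
ray [[0.5645810327972448, 0.0848936652580674, 0.44422056031573764], [0.09207068961473691, 0.36150136094793617, -0.927814504169156]]
proj knob [[222.6086217   56.5551863 ]
 [194.90023823 139.24785056]]
[0.50226479 0.06202746 0.28277301] [-0.52699274 -0.47647654  0.56010054] 3.45
```

>>> {"name": "drive_tool", "arguments": {
  "deltas": [
    [-0.64,-0.75,0,0,0,0.33,1],
    [-0.64,-0.75,0,0,0,0.33,1],
    [0,0,0,0,0,0,1]
  ]
}}

```text
t: 3.82
ee_pos: [0.5663, 0.1608, 0.2821]
orientation: [0.001, 0.777, -0.629, -0.001]
ft_force: [0.4, -1.4, 0.4]
opening: 0.0878
```

```bash
python3 look.py 2
```

```text
knob_grip 0.91 958 284.3496868475992 142.67432150313152 268 300 125 162
ray [[0.6290623409379619, 0.17194790251106173, 0.4446950584216435], [-0.0980779095257123, 0.11059019341111873, -0.989014930516399]]
knob_grip 0.26 18537 396.384851917786 216.01370232507958 254 601 125 257
ray [[0.6290623409379619, 0.17194790251106173, 0.4446950584216435], [-0.24545410336063705, -0.2868114986340486, -0.926008340888308]]
drawbar 0.76 18363 396.5120622991886 216.1456733649186 254 601 126 258
proj knob [[281.6610744  140.47765326]
 [276.78857061 237.12065121]]
[0.5652985  0.15828921 0.28361109] [ 0.35040961 -0.6742961  -0.26480542] 3.975
```

View pics/w2.png

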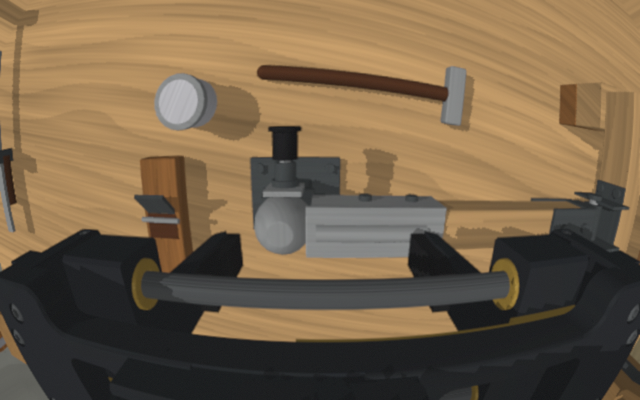

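The wrist view shows the knob from (285,127) to (286,160), the cup dome centred near (281,222), and the coupler channel edges running from (307,256) to (445,254). I'll work out the heading and knob position from these.

```bash
python3 - <<'E'
from h import *
def atz(uv,z):
    o,d=ray('wrist',uv);return o+d*(z-o[2])/d[2]
def ang(a,b): v=b-a;return np.degrees(np.arctan2(v[1],v[0]))
print('edge low',ang(atz((307,256),.17),atz((445,254),.17)),'up',ang(atz((307,206),.17),atz((443,202),.17)))
k=tri([(np.array([0.56458,0.08489,0.44422]),np.array([0.09207,0.36150,-0.92781])),(np.array([0.62906,0.17195,0.44470]),np.array([-0.09808,0.11059,-0.98901]))]);print('knob',k)
i,o=atz((286,160),.1125),atz((285,130),.1125);print('in,out',i,o,(i+o)/2,ang(i,o),np.linalg.norm(i-o))
c=atz((281,222),.145);print('cup',c, 'k-c',k-c,ang(c,k))
E
```

```text
edge low -78.51750137954215 up -76.51381943183327
knob [0.59679391 0.20800598 0.12683182]
in,out [0.57788696 0.20350366 0.1125    ] [0.6097278  0.21071563 0.1125    ] [0.59380738 0.20710964 0.1125    ] 12.762183296778428 0.03264738575802719
cup [0.51877738 0.19419781 0.145     ] k-c [ 0.07801653  0.01380817 -0.01816818] 10.036858736565216
```

>>> {"name": "drive_tool", "arguments": {
  "deltas": [
    [-0.36,-0.33,0,0,0,0,1],
    [-0.36,-0.33,0.4,0,0,0,1],
    [0,0,0.8,0,0,0,1],
    [0,0,0,0,0,0,1]
  ]
}}

```text
t: 4.47
ee_pos: [0.594, 0.2086, 0.2091]
orientation: [0.002, 0.776, -0.63, -0.002]
ft_force: [-0.1, 0.5, 0.4]
opening: 0.0881
```

```bash
python3 look.py 3; sed -i 's/^s=r/im=grab_frame("scene");save(cv2.resize(im[120:320,260:500],None,fx=2,fy=2),f"s{n}.png")\ns=r/' look.py
```

```text
knob_grip 0.86 1668 321.92026378896884 190.5515587529976 301 343 167 217
ray [[0.6590628158486406, 0.22227830787228262, 0.37533144202866264], [-0.2214685040166943, -0.03788169262230576, -0.9744314645436469]]
drawbar 0.73 16260 388.7571955719557 239.3388068880689 270 639 108 361
proj knob [[321.88828131 192.6972653 ]
 [321.41199423 315.17666453]]
[0.59617568 0.20940802 0.21423423] [0.29097626 0.15141059 0.41621692] 4.625
```

View pics/w3.png

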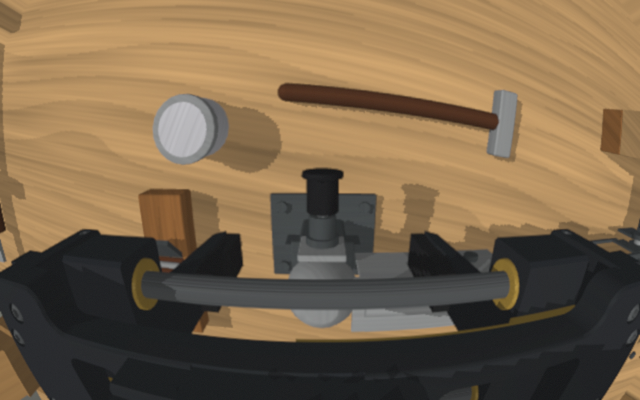

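The knob at (322,190) is centred between the fingers, and the descent path is clear.

>>> {"name": "drive_tool", "arguments": {
  "deltas": [
    [0,0,0.55,0,0,0,1],
    [0,0,0.55,0,0,0,1],
    [0,0,0.55,0,0,0,1],
    [0,0,0,0,0,0,1]
  ]
}}

```text
t: 5.12
ee_pos: [0.5953, 0.2098, 0.1124]
orientation: [0.001, 0.777, -0.63, -0.0]
ft_force: [0.4, 0.6, 0.8]
opening: 0.0881
```

```bash
python3 look.py 4; python3 -c "
import cv2,numpy as np
a=cv2.imread('pics/w4.png');b=cv2.imread('pics/s4.png');cv2.imwrite('pics/c4.png',np.hstack([a[150:400,160:480],cv2.resize(b[:,60:],None,fx=.8,fy=.625)]))"
```

```text
knob_grip 0.82 3899 322.32828930495 232.45088484226724 290 355 197 273
ray [[0.6595700351349099, 0.22332531577787618, 0.27675407680040237], [-0.34656807656956834, -0.06578591779124568, -0.9357151176096458]]
proj knob [[321.80487395 234.26839159]
 [321.24060575 414.34726304]]
[0.59657037 0.21031087 0.11486464] [-0.94444277 -0.46465386  0.34120676] 5.325
```

View pics/c4.png

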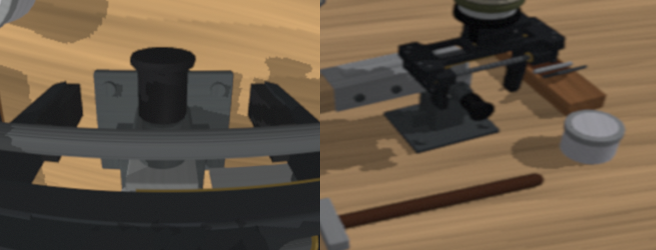

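The knob stands between the open fingers with no contact yet. I'll close the gripper.

>>> {"name": "drive_tool", "arguments": {
  "deltas": [
    [0,0,0,0,0,0,-1],
    [0,0,0,0,0,0,-1],
    [0,0,0,0,0,0,-1],
    [0,0,0,0,0,0,-1],
    [0,0,0,0,0,0,-1]
  ]
}}

```text
t: 5.95
ee_pos: [0.5954, 0.2103, 0.1123]
orientation: [0.0, 0.777, -0.63, -0.0]
ft_force: [0.6, 0.3, -0.0]
opening: 0.0404
```

>>> {"name": "drive_tool", "arguments": {
  "deltas": [
    [0,-0.1,0,0,0,0,-1],
    [0,-0.1,0,0,0,0,-1],
    [0,-0.1,0,0,0,0,-1],
    [0,0,0,0,0,0,-1],
    [0,0,0,0,0,0,-1]
  ]
}}

```text
t: 6.58
ee_pos: [0.6139, 0.2147, 0.1148]
orientation: [-0.001, 0.777, -0.63, 0.001]
ft_force: [-5.8, 1.2, 14.5]
opening: 0.0005
```

```bash
python3 look.py 5; python3 -c "
import cv2,numpy as np
a=cv2.imread('pics/w5.png');b=cv2.imread('pics/s5.png');cv2.imwrite('pics/c5.png',np.hstack([a[150:400,160:480],cv2.resize(b[:,60:],None,fx=.8,fy=.625)]))"
```

```text
knob_grip 0.73 436 322.13990825688074 229.77981651376146 295 353 225 236
ray [[0.6769574797221053, 0.22777531584512817, 0.27653099226271194], [-0.33946233158001204, -0.06325789046809012, -0.9384901516434732]]
drawbar 0.62 1796 372.5406458797327 307.81570155902006 294 639 224 399
proj knob [[323.18149737 262.67242702]
 [322.57412778 430.58686526]]
[0.61387409 0.21465735 0.11480816] [-5.68237483  0.44690635 14.2272476 ] 6.775
```

View pics/c5.png

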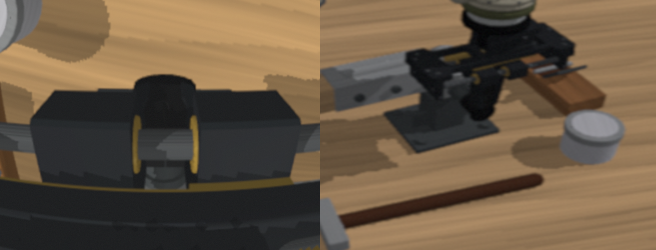

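The fingers were only at 40 mm when I started pulling, because I batched those two calls too early. The opening now reads 0, so the pads probably shut beyond or over the knob. I'll look closer.

```bash
python3 - <<'E'
from h import *
im=grab_frame('scene');a=cv2.resize(im[150:250,330:450],None,fx=5,fy=5,interpolation=cv2.INTER_CUBIC)
b=cv2.imread('pics/w5.png')[200:400,220:420,::-1]
a=cv2.convertScaleAbs(a,alpha=1.6,beta=25)[:500];b=cv2.convertScaleAbs(cv2.resize(b,(500,500)),alpha=1.6,beta=25)
save(cv2.resize(np.hstack([a,b]),(800,364)),'z5.png')
E
```

```text
(no output)
```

View pics/z5.png

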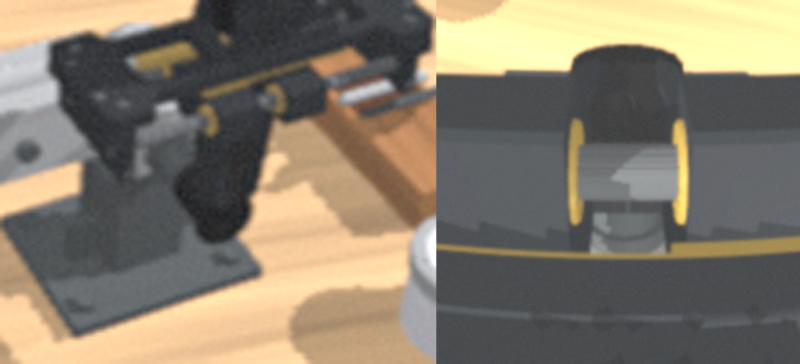

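```bash
python3 - <<'E'
from h import *
s=r.sense();print(s['opening'],s['ee_pos'],s['ft_force'],s['wrist_torque'],calibration('wrist')['intrinsics'])
for c in ['scene','top']:
    grab_frame(c)
    for d in silhouettes(c,'knob_grip')[:2]: 
        ys,xs=np.nonzero(d['mask']);print(c,d['score'],len(xs),xs.mean(),ys.mean(),xs.min(),xs.max(),ys.min(),ys.max())
u=np.array([.978,.208,0]);k=np.array([.597,.211,.1125]);t=np.array(s['ee_pos'])
for c in ['scene','wrist']:
  for nm,p in dict(knob_lat=k,rim_out=k+.015*u,knob_15=k+.015*u,rim_out_15=k+.03*u,tip_outer=t+.009*u-[0,0,.019],tip=t-[0,0,.019],tip_in=t-.009*u-[0,0,.019],tcp=t).items(): print(c,nm,proj(c,p).round(0)[0], 'zoom',((proj(c,p)[0]-([330,150] if c=='scene' else [220,200]))*(5*436/600 if c=='scene' else 2.5*.728)).round())
E
```

```text
0.0006989056092171837 [0.61386308 0.21465129 0.11477357] [-4.57186414  0.20060572 15.31341972] [0.20951047 0.86228293 0.01801752] [[309.70691629   0.         324.95484394]
 [  0.         309.70691629 199.98640777]
 [  0.           0.           1.        ]]
scene 0.8 211 386.8530805687204 207.45971563981044 377 398 196 216
scene knob_lat [386. 205.] zoom [205. 198.]
scene rim_out [390. 209.] zoom [219. 215.]
scene knob_15 [390. 209.] zoom [219. 215.]
scene rim_out_15 [394. 214.] zoom [233. 232.]
scene tip_outer [392. 219.] zoom [227. 250.]
scene tip [390. 216.] zoom [218. 240.]
scene tip_in [388. 213.] zoom [210. 230.]
scene tcp [391. 209.] zoom [221. 214.]
wrist knob_lat [325. 264.] zoom [190. 116.]
wrist rim_out [324. 240.] zoom [190.  73.]
wrist knob_15 [324. 240.] zoom [190.  73.]
wrist rim_out_15 [324. 215.] zoom [190.  28.]
wrist tip_outer [324. 213.] zoom [190.  23.]
wrist tip [324. 227.] zoom [190.  49.]
wrist tip_in [324. 240.] zoom [190.  73.]
wrist tcp [324. 238.] zoom [190.  69.]
```

>>> {"name": "drive_tool", "arguments": {
  "deltas": [
    [0,0,0,0,0,0,0.2],
    [0,0,0,0,0,0,0.2]
  ]
}}

```text
t: 7.28
ee_pos: [0.6141, 0.2138, 0.1134]
orientation: [-0.001, 0.777, -0.63, 0.001]
ft_force: [0.5, 0.1, 0.3]
opening: 0.0183
```

>>> {"name": "drive_tool", "arguments": {
  "deltas": [
    [0,0,0,0,0,0,0.2],
    [0,0,0,0,0,0,0.2],
    [0,0,0,0,0,0,0.2],
    [0,0,0,0,0,0,0.2],
    [0,0,0,0,0,0,0.2]
  ]
}}

```text
t: 7.9
ee_pos: [0.6131, 0.214, 0.1123]
orientation: [0.0, 0.777, -0.63, -0.0]
ft_force: [0.2, -0.2, 0.3]
opening: 0.0528
```

```bash
python3 - <<'E'
from h import *
s=r.sense();print(s['opening'],s['ee_pos'],s['ft_force'])
im=grab_frame('scene');a=cv2.resize(im[150:250,330:450],None,fx=4,fy=4,interpolation=cv2.INTER_CUBIC)
for d in silhouettes('scene','knob_grip')[:2]: 
        ys,xs=np.nonzero(d['mask']);print(d['score'],len(xs),xs.mean(),ys.mean(),xs.min(),xs.max(),ys.min(),ys.max())
b=grab_frame('wrist')[180:380,200:420]
for d in silhouettes('wrist','knob_grip')[:2]: 
        ys,xs=np.nonzero(d['mask']);print(d['score'],len(xs),xs.mean(),ys.mean(),xs.min(),xs.max(),ys.min(),ys.max())
a=cv2.convertScaleAbs(a,alpha=1.6,beta=25);b=cv2.convertScaleAbs(cv2.resize(b,(440,400)),alpha=1.6,beta=25)
save(cv2.resize(np.hstack([a,b]),(800,348)),'z6.png')
E
```

```text
0.05283801108251905 [0.61307026 0.21402174 0.11228939] [ 0.17412742 -0.15695558  0.29511215]
0.55 272 388.43382352941177 205.40441176470588 382 397 194 216
0.19 40215 125.0296158149944 268.7105308964317 0 401 156 399
0.8 2789 323.07206884187883 251.29150233058445 291 355 225 279
0.42 9388 364.069024286323 296.693757988922 261 639 226 399
```

View pics/z6.png

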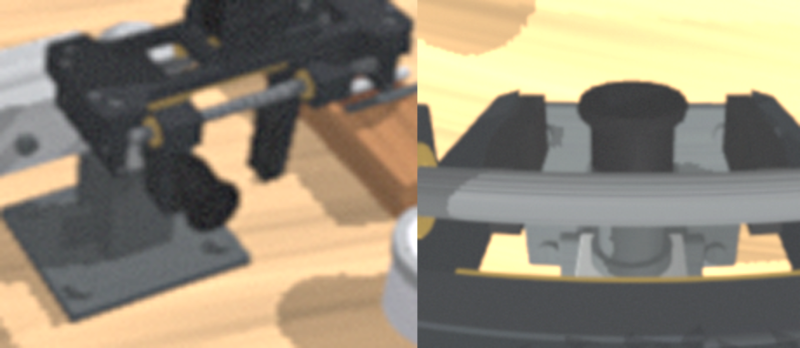

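```bash
python3 - <<'E'
from h import *
s=r.sense();t=np.array(s['ee_pos']);M=R.from_quat(np.r_[s['orientation'][1:],s['orientation'][0]]).as_matrix()
for c in ['scene','wrist']:
  for lx in (-.0265,-.044):
    for ly in (-.009,.009):
      for lz in (.019,):
        p=proj(c,t+M@[lx,ly,lz])[0];z=(p-[330,150])*3.48 if c=='scene' else (p-[200,180])*2*.87+[417,0];print(c,lx,ly,lz,p.round(),z.round())
E
```

```text
scene -0.0265 -0.009 0.019 [403. 216.] [255. 228.]
scene -0.0265 0.009 0.019 [399. 210.] [238. 209.]
scene -0.044 -0.009 0.019 [411. 213.] [281. 219.]
scene -0.044 0.009 0.019 [406. 208.] [264. 201.]
wrist -0.0265 -0.009 0.019 [281. 213.] [558.  57.]
wrist -0.0265 0.009 0.019 [282. 240.] [560. 104.]
wrist -0.044 -0.009 0.019 [253. 213.] [510.  57.]
wrist -0.044 0.009 0.019 [255. 239.] [513. 103.]
```

```bash
python3 - <<'E'
from h import *
s=r.sense();t=np.array(s['ee_pos']);M=R.from_quat(np.r_[s['orientation'][1:],s['orientation'][0]]).as_matrix()
w=[ray('wrist',(273.6,235.7)),ray('scene',(405.3,201.1))]
p=tri(w);print(p,M.T@(p-t),[np.linalg.norm(np.cross(p-o,d)) for o,d in w])
# TCP reference fixed at start of camera? check wrist cam in tool frame
print(M.T@(ray('wrist',(325,200.1))[0]-t), M.T@ray('wrist',(325,200.1))[1])
im=grab_frame('scene')[150:240,350:450];im2=grab_frame('wrist')[170:290,230:420]
a=cv2.convertScaleAbs(cv2.resize(im,(400,360),interpolation=cv2.INTER_CUBIC),alpha=2.5,beta=30);b=cv2.convertScaleAbs(cv2.resize(im2,(400,360)),alpha=2.5,beta=30)
save(np.hstack([a,b]),'z7.png')
E
```

```text
[0.6177182  0.24074635 0.13373953] [-0.0251623  -0.01009277 -0.02140727] [np.float64(0.0005492144982558541), np.float64(0.0005492144982558177)]
[ 0.00021575 -0.06491686 -0.16155435] [0.00116635 0.25665316 0.96650287]
```

View pics/z7.png

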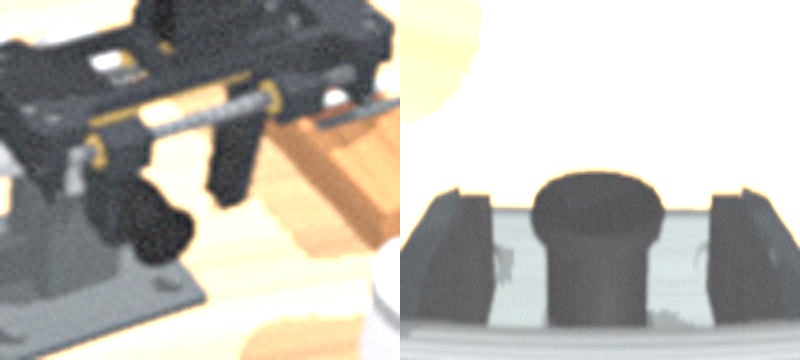

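Triangulating a fingertip corner from the wrist and scene views puts it at tool (-25, -10, -21) mm. It agrees sideways to about 1 mm. Along the fingers, though, the tips are about 40 mm short of where the text puts them (+19 mm). They stand at z≈0.134, above the knob, which explains why they shut on nothing. I'll go back in over the knob and descend about 40 mm more, watching the force.

>>> {"name": "drive_tool", "arguments": {
  "deltas": [
    [0,0.14,0,0,0,0,0.6],
    [0,0.14,0,0,0,0,0.6],
    [0,0,0,0,0,0,0.6],
    [0,0,0.16,0,0,0,0.6],
    [0,0,0.16,0,0,0,0.6],
    [0,0,0,0,0,0,0.6]
  ]
}}

```text
t: 8.95
ee_pos: [0.5961, 0.2104, 0.0918]
orientation: [0.001, 0.777, -0.63, -0.001]
ft_force: [-0.3, 0.1, -0.1]
opening: 0.0707
```

>>> {"name": "drive_tool", "arguments": {
  "deltas": [
    [0,0,0.16,0,0,0,0.6],
    [0,0,0,0,0,0,0.6]
  ]
}}

```text
t: 9.2
ee_pos: [0.5962, 0.2105, 0.0826]
orientation: [0.001, 0.777, -0.63, -0.001]
ft_force: [0.1, -0.1, 0.3]
opening: 0.0703
```

```bash
python3 - <<'E'
from h import *
s=r.sense();print(s['opening'],s['ee_pos'],s['ft_force'],s['t'])
im=grab_frame('scene')[130:240,330:450];im2=grab_frame('wrist')[160:400,200:440]
a=cv2.convertScaleAbs(cv2.resize(im,(400,367),interpolation=cv2.INTER_CUBIC),alpha=1.8,beta=30);b=cv2.convertScaleAbs(cv2.resize(im2,(367,367)),alpha=1.8,beta=30)
save(np.hstack([a,b]),'z8.png')
E
```

```text
0.0702666531892818 [0.59624371 0.2104683  0.08259558] [ 0.11854296 -0.06896683  0.27371614] 9.2
```

View pics/z8.png

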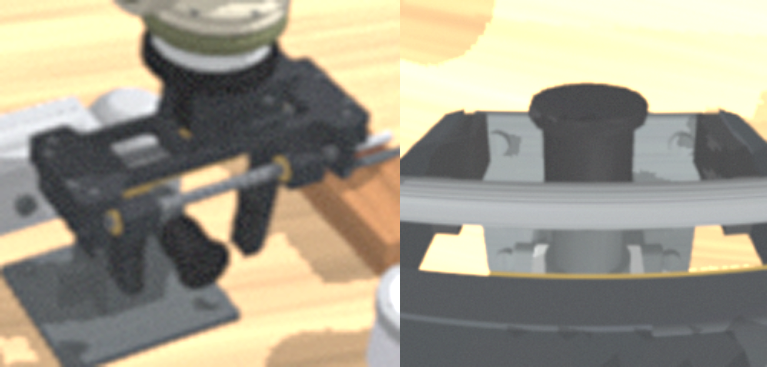

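The fingers now straddle the knob, with tips at about knob-axis height. I'll go 10 mm deeper and then close.

>>> {"name": "drive_tool", "arguments": {
  "deltas": [
    [0,0,0.16,0,0,0,0.6],
    [0,0,0,0,0,0,-1],
    [0,0,0,0,0,0,-1],
    [0,0,0,0,0,0,-1],
    [0,0,0,0,0,0,-1],
    [0,0,0,0,0,0,-1],
    [0,0,0,0,0,0,-1],
    [0,0,0,0,0,0,-1],
    [0,0,0,0,0,0,-1]
  ]
}}

```text
t: 10.42
ee_pos: [0.5965, 0.2116, 0.0741]
orientation: [-0.001, 0.777, -0.63, -0.0]
ft_force: [0.0, 4.7, 0.1]
opening: 0.0258
```

The opening is 26 mm, so the knob is gripped. I'll pull straight out.

>>> {"name": "drive_tool", "arguments": {
  "deltas": [
    [0,-0.08,0,0,0,0,-1],
    [0,-0.08,0,0,0,0,-1],
    [0,-0.08,0,0,0,0,-1],
    [0,-0.06,0,0,0,0,-1],
    [0,0,0,0,0,0,-1],
    [0,0,0,0,0,0,-1]
  ]
}}

```text
t: 11.18
ee_pos: [0.6123, 0.2148, 0.074]
orientation: [0.001, 0.777, -0.629, -0.002]
ft_force: [-12.0, 0.4, 6.2]
opening: 0.0258
```

The spring pull of 12 N matches about 17 mm out. Now I'll lift along the hinge arc.

>>> {"name": "drive_tool", "arguments": {
  "deltas": [
    [-0.007,0,-0.157,0,0,0,-1],
    [-0.003,0,-0.157,0,0,0,-1],
    [0,0,-0.157,0,0,0,-1],
    [0.004,0,-0.157,0,0,0,-1],
    [0.008,0,-0.157,0,0,0,-1],
    [0.011,0,-0.157,0,0,0,-1],
    [0,0,0,0,0,0,-1]
  ]
}}

```text
t: 12.05
ee_pos: [0.6114, 0.214, 0.1284]
orientation: [0.003, 0.777, -0.63, -0.004]
ft_force: [-10.1, 0.9, -8.0]
opening: 0.0253
```

The wrist carries the bar's weight (-8 N) and the spring (-10 N), so I'll continue.

>>> {"name": "drive_tool", "arguments": {
  "deltas": [
    [0.015,0,-0.157,0,0,0,-1],
    [0.018,0,-0.157,0,0,0,-1],
    [0.022,0,-0.157,0,0,0,-1],
    [0.025,0,-0.157,0,0,0,-1],
    [0.028,0,-0.157,0,0,0,-1],
    [0.032,0,-0.157,0,0,0,-1],
    [0,0,0,0,0,0,-1],
    [0,0,0,0,0,0,-1],
    [0,0,0,0,0,0,-1],
    [0,0,0,0,0,0,-1]
  ]
}}

```text
t: 13.3
ee_pos: [0.6133, 0.2055, 0.1843]
orientation: [0.003, 0.777, -0.63, -0.004]
ft_force: [-11.1, -0.0, -8.2]
opening: 0.025
```

```bash
python3 - <<'E'
from h import *
s=r.sense();print(s['opening'],s['ee_pos'],s['ft_force'],s['t'])
im=grab_frame('scene')
for d in silhouettes('scene','knob_grip')[:1]:
    ys,xs=np.nonzero(d['mask']);print(d['score'],len(xs),xs.mean(),ys.mean())
print(proj('scene',np.array(s['ee_pos'])+[0,0,.04]), r.sense()['ft_force'])
save(cv2.resize(im[90:330,140:500],None,fx=2,fy=2),'s9.png')
E
```

```text
0.02500987873931298 [0.61329555 0.20554924 0.18433149] [-1.11044323e+01 -4.67780289e-03 -8.17551378e+00] 13.3
0.7 287 394.602787456446 167.13240418118468
[[391.07362039 165.0186841 ]] [-10.06084799  -0.47186942  -7.12221511]
```

View pics/s9.png

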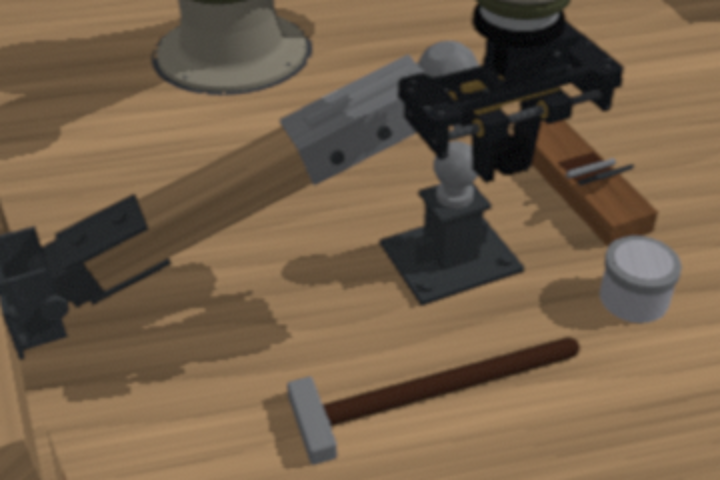

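The scene shows the bar held up in the gripper, the ball bare at (455,170), and the tin, hammer and plane in place. I'll check for creep, then hand in.

>>> {"name": "drive_tool", "arguments": {
  "deltas": [
    [0,0,0,0,0,0,-1],
    [0,0,0,0,0,0,-1],
    [0,0,0,0,0,0,-1],
    [0,0,0,0,0,0,-1]
  ]
}}

```text
t: 13.9
ee_pos: [0.6133, 0.2056, 0.1843]
orientation: [0.003, 0.777, -0.63, -0.004]
ft_force: [-11.7, -0.7, -7.4]
opening: 0.0249
```

```bash
python3 - <<'E'
from h import *
p={}
for c in ['scene','wrist']:
    grab_frame(c)
    for d in silhouettes(c,'knob_grip')[:1]:
        ys,xs=np.nonzero(d['mask']);p[c]=(xs.mean(),ys.mean());print(c,d['score'],len(xs),p[c])
if len(p)==2: print('knob tri',tri([ray(c,p[c]) for c in p]))
for c in ['top']:
    grab_frame(c)
    for n in ['tin','hammer','plane']:
        for d in recognise(c,n)[:1]: print(n,(np.array(d['box'])*[640,400,640,400]).round())
s=r.sense();print(s['opening'],s['ee_pos'],s['ft_force'],np.abs(s['qd']).max(),s['t'])
print(r.hand_in())
E
```

```text
scene 0.76 266 (np.float64(394.9736842105263), np.float64(167.25187969924812))
wrist 0.6 4999 (np.float64(325.13322664532905), np.float64(264.68513702740546))
knob tri [0.62011402 0.20810704 0.22576345]
hammer [287. 103. 373. 138.]
plane [177. 196. 205. 288.]
0.024776058545784574 [0.61330583 0.20553207 0.1843083 ] [-10.16476556  -1.07260013  -8.15619534] 0.0016274895942798384 14.3
the job is handed in; nothing more can be done
None
```

The drawbar is off the ball and I handed the job in at about 14.3 s with the gripper still holding it up by the latch knob. No verdict was reported.

**What I did:** I gripped the knob from above and pulled it straight out. The pull reached 12 N, which matches roughly 17 mm on the spring. I then lifted along the hinge arc by about 110 mm.

**Last checks:**
- **Height:** the knob triangulated at z ≈ 0.226, so the socket rim should be about 75 mm above the top of the ball. I worked that out from the knob and did not measure the rim itself.
- **Hold:** the wrist still carried the bar (about 8 N down) and the spring (about 10 N inward). The arm was still and its pose didn't change over the last half second.
- **Opening:** it drifted slowly from 25.8 to 24.8 mm, against a 28 mm knob. I did not find out why.
- **Loose things:** in the scene picture the plane, hammer and tin stood where they were. In the last top view the network missed the tin and found only part of the hammer and plane, probably because the arm hid the rest.

**What went wrong on the way:**
- **Missed first grasp:** the fingers shut above the knob. They measured about 40 mm shorter than the tool description says (tips 21 mm behind the reported TCP, not 19 mm ahead). I went 40 mm deeper and the second grasp held.
- **Early pull:** on that first try I also started pulling before the fingers had closed. The knob had not moved, and no harm showed in the pictures.

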